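Clear the carriage and draw its pivot pin for inspection

ROBOT

A 6-joint arm with a two-finger parallel gripper is mounted at the origin on the work surface. World frame = base frame: x ahead of the robot, y to its left, z up, the work surface at z = 0. Lengths are in m, angles in rad, forces in N, time in s.
With the tool pointing down it reaches from about 0.375 to 0.9 m from the base axis. Payload 3.1 kg.
Tool frame: the origin (TCP) lies midway between the tips of the shut fingers; the grasp point (between the pads) lies 19 mm behind it; z points along the fingers, x is the direction in which the jaws open and shut, and the axes are right-handed (so a half turn about z gives the same grasp; the last joint's range is limited). The gripper opens to 87 mm and grips with 3 to 60 N. Pads are 19 mm wide; open, the fingers measure 117 mm over their backs; the gripper's body (75 mm by 190 mm) begins 51 mm behind the grasp point.
Start: joints at [-1.442, 0.527, 1.433, -0, 1.181, -0.178], TCP at [0.189, -0.596, 0.223] pointing down, gripper open.
Joint ranges: [-3.08, 3.08], [-0.75, 2.2], [0.22, 2.44], [-1.43, 4.57], [0, 2.65], [-2.85, 2.85]. Speed limits (rad/s): [2.79, 2.79, 3.14, 3.14, 3.14, 3.14].

INTERFACE

Orientations are given as a unit quaternion [x, y, z, w].
In Python, from rig import * gives the robot as it stands.
- The arm moves only by the tool drive_tool, never from a script. Its argument "plan" is a list of rows, each an object with "offset": the shift along the tool's x, y, z in cm, a list of three; "delta_rot": the turn, a rotation vector about the tool's x, y, z in degrees, a list of three; "jaw": the finger opening in cm, from 0 to 8.7. In form: [{"offset": [dx, dy, dz], "delta_rot": [wx, wy, wz], "jaw": jaw}, ...]. A call has exactly 8 rows; each row is the pose to reach, as a shift and turn from the pose commanded when the call began, along the tool's axes at that moment; what a row does not reach only later rows make up. A row lasts 1/12 s, in which the tool goes at most 41.7 mm and 7.16 degrees, less where a joint would pass 70% of its speed; a pose out of reach is approached as far as the arm can. A call with a gripper value outside its range is refused whole. The fingers move at their own pace and stop on an object; "squeeze" is the grip in N (left out, the last holds). Time passes only in rows, so rows that repeat a pose let the fingers close, or fill a call up. It gives the time, the measured TCP pose, the force and the opening at its end, in the units of the state.
- get_obs(): the state, without advancing time (a new reading comes with each control period).
- camera(name): name is "scene" or "top" or "wrist"; returns the picture (420x560x3 uint8, red, green, blue); there is no depth.
- calibration(name): a dict with "K" (3x3 intrinsics, pixels), "pose" (4x4, takes a point from camera to world coordinates); the wrist camera has in their place "tool_from_camera" (4x4, takes a point from camera to tool coordinates, whose origin is the TCP and whose axes are the tool frame's). Camera axes: x right, y down, z forward; pixel columns grow to the right and rows downward; lengths in m; the calibration is good to about 2 mm. A picture is of the moment at which its call begins: read the wrist's pose just before it. calibration takes no time and is no camera call.
- hand_in(): hands the job in, once; it reports no verdict.
The state is a dict: "time": time; "q": joint angles; "joint_velocities": joint speeds; "joint_torque": joint torques, N m; "position": TCP position; "tool_rot": TCP orientation; "ft_force": force on the tool from outside, world axes, zero at the start; "moment": the same for the moment, N m; "grip_width": finger opening in m.
Only numpy, scipy, OpenCV 4.12 (cv2) and the standard library are available. Lean on these libraries where they do the work, as an engineer would, in place of code of your own. Each camera call takes 0.05 s, during which the arm holds its last target.

TASK

Push the three loose steel chips off the top of the clamped carriage with the scraper block, without touching them with the fingers, and stand the scraper back on the bench. Then draw the long headed pivot pin out of its bore, turn it level, and finish still holding it level and motionless in the gripper, at least 20 cm above the bench. Leave the short dowel, the bumper and the two fittings where they are.

Things in the scene. Friction and masses are not known exactly. Their poses are not given: they have to be found in the camera images.
- carriage: fixed aluminium rodless carriage, a block 100 (its x) by 240 (its y) by 45 high with a flat top, on the bench; origin: centre of its underside, z up. The chips lie on the half toward -y, open on three sides. Two upright blind bores, 17 wide, 30 deep, open in the top at x = -28 and +28, y = +40. A toggle clamp holds its +y end
- clamp_pad (a point): centre of the toggle clamp's round pad (18 wide) where it bears on the carriage's top, at the carriage's x = 0, y = 107. The fixed steel clamp runs from y = 98 out over the +y end to y = 254, x within 35 at its foot and within 13 above, at most 90 above the bench
- chip1: dark steel chip, a flat open C-shaped curl about 20 across and 7 thick, lying flat on the carriage's top at the start; origin: centre of its underside
- chip2: dark steel chip, a flat open C-shaped curl about 20 across and 7 thick, lying flat on the carriage's top at the start; origin: centre of its underside
- chip3: dark steel chip, a flat open C-shaped curl about 20 across and 7 thick, lying flat on the carriage's top at the start; origin: centre of its underside
- scraper: scraper block, a wooden block with a steel foot strip: 110 long (its x), 22 thick (its y; the foot, the lowest 12, is 18 thick), 70 high, standing on the bench on its long foot; 0.15 kg; origin: centre of its underside, z up. It and the bumper may have their places swapped
- pin: long pivot pin of blackened steel, 100 long, about 0.17 kg: round shank 16 in diameter, flat round head 24 in diameter and 8 thick at its top end. It stands loose in one of the carriage's two bores, 30 deep, so that 70 shows above the carriage's top, head uppermost. Origin: centre of its lower end; z runs along the pin to the head
- pin_mid (a point): balance point of the pivot pin, on its axis 54 from its lower end (24 above the carriage's top while seated)
- dowel: short headless dowel of blackened steel, 16 in diameter, 46 long, in the other bore, 16 showing above the carriage; stays there. Origin: centre of its lower end
- bumper: orange polyurethane bumper, a waisted round 40 in diameter, 34 high, on the bench; stays there. Origin: centre of its underside
- fitting1: brass push-in fitting with hexagon, 21 across, 35 high, standing on the bench, nearer the robot than the carriage; stays there. Origin: centre of its underside
- fitting2: brass push-in fitting like the other, beyond the carriage; stays there. Origin: centre of its underside

How it is judged:
On the way, in this order (a step that is already met when the one before it is completed fails the run):
1. the three chips are off the carriage, the pivot pin still seated in its bore (height (world z) of each of chip1, chip2, chip3, pin below 0.03 m and angle between pin's own z axis and vertical below 0.15 rad), for 0.1 s.
2. the scraper stands on the bench, let go, the pivot pin still seated (height (world z) of scraper below 0.012 m and angle between scraper's own z axis and vertical below 0.2 rad and contact force between scraper and the fingers below 0.1 N and height (world z) of pin below 0.03 m), for 0.1 s.
3. the pivot pin is drawn clear of its bore in the gripper (height (world z) of pin above 0.05 m and contact force between pin and the fingers above 0.5 N), for 0.1 s.
At the end, for the whole second after the job is handed in: Pivot pin held still by the fingers alone, level within 17 degrees, balance point over 200 mm above the bench; chips off the carriage (below 30 mm); scraper upright on the bench (within 12 mm and 0.2 rad); dowel, bumper and fittings within 30 mm of their starts (height (world z) of each of chip1, chip2, chip3 below 0.03 m and height (world z) of scraper below 0.012 m and angle between scraper's own z axis and vertical below 0.2 rad and height (world z) of pin_mid above 0.2 m and angle between pin's own z axis and vertical between 1.27 and 1.87 rad and contact force between pin and the fingers above 0.5 N and contact force between pin and carriage below 0.1 N and linear speed of pin below 0.03 m/s and angular speed of pin below 0.3 rad/s and distance of each of dowel, bumper, fitting1, fitting2 from where it was at the start of the episode below 0.03 m); the arm keeps its last pose, push and grip.
It fails at once if the fingers push a chip (contact force between any of chip1, chip2, chip3 and the fingers above 1 N).
It fails at once if the dowel, the bumper or a fitting is moved from its place (distance of any of dowel, bumper, fitting1, fitting2 from where it was at the start of the episode above 0.03 m).
It also fails if it takes over 64 s, if anything falls off the work surface, if the arm or the gripper's body presses on something with over 40 N, if the wrist force passes 120 N, or if a joint passes its speed limit or range.

## Working session

There is one attempt and no reset: what is moved stays moved. The work goes in short steps, Python scripts to look and compute and a tool call to move; the robot and the scene stay as the last step left them, time stands still between calls to the robot, and variables do not carry over. Pictures are saved under pics/ and viewed, and the job is handed in when it is done.

Besides the shell and the picture viewer there is one more tool, called after "Emit:" as name(argument=value, ...), one argument or row to a line, values as JSON. drive_tool: Moves the arm, as the interface text tells. Its arguments: {"type":"object","properties":{"plan":{"type":"array","items":{"type":"object","properties":{"offset":{"type":"array","items":{"type":"number"}},"delta_rot":{"type":"array","items":{"type":"number"}},"jaw":{"type":"number"}}}},"squeeze":{"type":"number"}},"required":["plan"]}

```bash
mkdir -p pics; ls
python3 - <<'E'
from rig import *
import cv2, numpy as np
np.set_printoptions(precision=4,suppress=True)
o=get_obs();print(o)
for n in ["scene","top","wrist"]:
    im=camera(n); cv2.imwrite(f"pics/{n}0.png",im[:,:,::-1]); c=calibration(n); print(n,c)
E
```

```text
pics
{'time': 0.0, 'q': array([-1.4425,  0.5285,  1.4339, -0.    ,  1.1814, -0.1785]), 'joint_velocities': array([ 0.0003,  0.0004,  0.0003, -0.0016,  0.0009,  0.    ]), 'joint_torque': array([ -0.0013, -44.0047, -17.6589,   0.0631,   0.0585,  -0.0002]), 'position': array([ 0.1887, -0.5951,  0.2215]), 'tool_rot': array([ 0.8069, -0.5907, -0.0008, -0.0008]), 'ft_force': array([ 0.21  , -0.7372, -0.5176]), 'moment': array([-0.0038,  0.0015, -0.0064]), 'grip_width': 0.08677748363285294}
scene {'K': array([[420.126 ,   0.    , 280.4323],
       [  0.    , 420.126 , 213.1177],
       [  0.    ,   0.    ,   1.    ]]), 'pose': array([[ 0.1094,  0.8029, -0.5861,  1.0719],
       [ 0.9939, -0.0963,  0.0536, -0.0685],
       [-0.0134, -0.5883, -0.8085,  0.7876],
       [ 0.    ,  0.    ,  0.    ,  1.    ]])}
top {'K': array([[400.34  ,   0.    , 277.9821],
       [  0.    , 400.34  , 202.1471],
       [  0.    ,   0.    ,   1.    ]]), 'pose': array([[ 0.0274, -0.9924,  0.12  ,  0.4483],
       [-0.9996, -0.0282, -0.0043, -0.0148],
       [ 0.0076, -0.1198, -0.9928,  0.8741],
       [ 0.    ,  0.    ,  0.    ,  1.    ]])}
wrist {'K': array([[320.4232,   0.    , 284.0714],
       [  0.    , 320.4232, 205.1415],
       [  0.    ,   0.    ,   1.    ]]), 'tool_from_camera': array([[ 1.    ,  0.0017,  0.0001,  0.    ],
       [-0.0016,  0.9519,  0.3063, -0.084 ],
       [ 0.0004, -0.3063,  0.9519, -0.1626],
       [ 0.    ,  0.    ,  0.    ,  1.    ]])}
```

View pics/scene0.png

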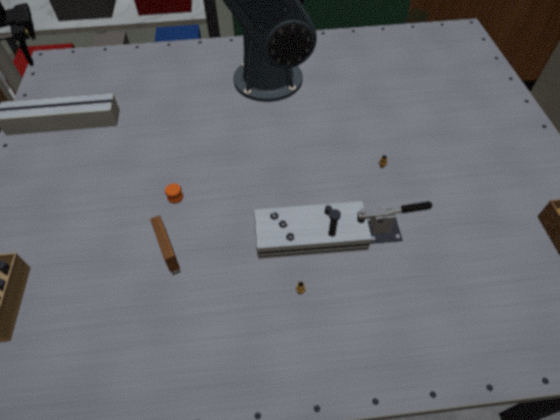

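View pics/top0.png

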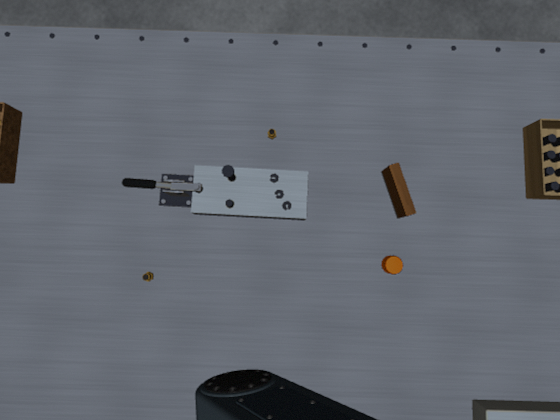

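View pics/wrist0.png

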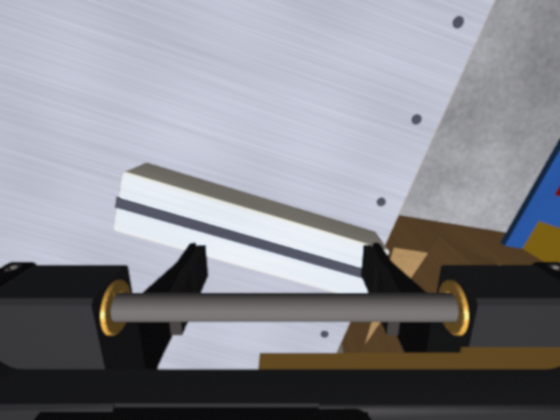

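The scene view shows the carriage at about (312,228), with the pin at (333,215). The scraper is at (165,243), the bumper at (174,193), and the fittings at (383,160) and (300,288). In the top view, the carriage spans cols 192–308 with the clamp on its left (+y). The chips are near (274,178), (279,194) and (287,206), the pin head at (229,172) and the dowel at (229,203). I'll enlarge both views to measure.

```bash
cat > h.py <<'E'
import numpy as np, cv2
from scipy.spatial.transform import Rotation as R
np.set_printoptions(precision=4,suppress=True)
def ray(cal,u,v,z,pose=None):
    P=cal["pose"] if pose is None else pose
    d=P[:3,:3]@np.linalg.inv(cal["K"])@np.array([u,v,1.])
    o=P[:3,3]; return o+d*(z-o[2])/d[2]
def proj(cal,p,pose=None):
    P=cal["pose"] if pose is None else pose
    c=np.linalg.inv(P)@np.append(p,1.); q=cal["K"]@c[:3]; return q[:2]/q[2]
def wpose(cal,o):
    T=np.eye(4);T[:3,:3]=R.from_quat(o["tool_rot"]).as_matrix();T[:3,3]=o["position"]
    return T@cal["tool_from_camera"]
E
python3 - <<'E'
from rig import *
from h import *
im=cv2.imread("pics/top0.png")
a=cv2.resize(im[155:230,180:320],None,fx=5.6,fy=5.6,interpolation=cv2.INTER_CUBIC);cv2.imwrite("pics/ztop_c.png",a)
a=cv2.resize(im[150:290,350:450],None,fx=4,fy=4,interpolation=cv2.INTER_CUBIC);cv2.imwrite("pics/ztop_s.png",a)
im=cv2.imread("pics/scene0.png")
a=cv2.resize(im[190:265,245:385],None,fx=5.6,fy=5.6,interpolation=cv2.INTER_CUBIC);cv2.imwrite("pics/zsc_c.png",a)
E
```

```text
(no output)
```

View pics/ztop_c.png

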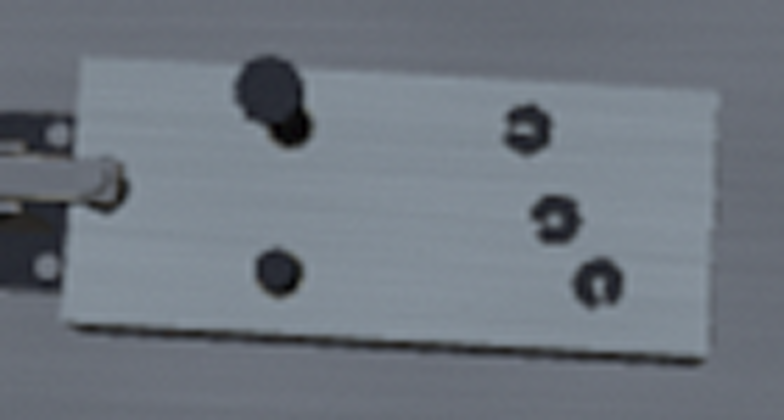

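View pics/ztop_s.png

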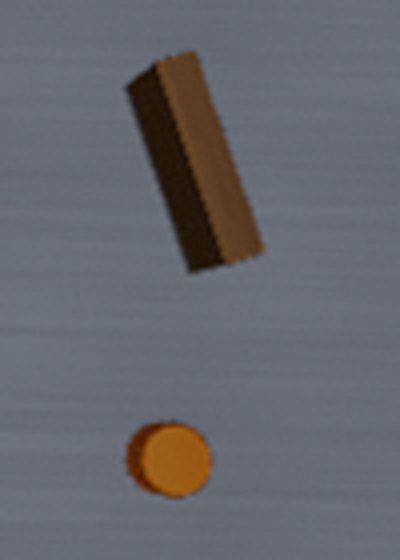

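View pics/zsc_c.png

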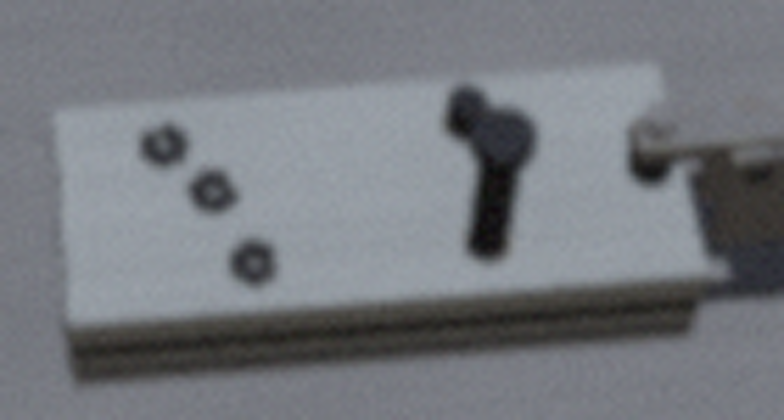

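The zoomed top view gives the carriage's top corners at (83,57), (718,92), (705,356) and (62,322). The chips are at (527,129), (556,219) and (599,284), the pin head at (269,90) and the dowel at (279,271). The scraper's top-face corners are (160,62), (197,51), (264,251) and (224,265), and the bumper's top is at (178,461). The scene zoom shows the chips at (164,145), (213,191) and (253,263).

```bash
cat > m1.py <<'E'
from rig import *
from h import *
t=calibration("top");s=calibration("scene")
def T(u,v,z,f=5.6,ox=180,oy=155,c=t): return ray(c,(u+.5)/f-.5+ox,(v+.5)/f-.5+oy,z)
C=np.array([T(*p,.045) for p in [(83,57),(718,92),(705,356),(62,322)]])
S=lambda u,v,z:T(u,v,z,5.6,245,190,s)
C2=np.array([S(*p,.045) for p in [(655,66),(55,112),(70,328),(702,277)]])
for n,c in (("top",C),("scene",C2)):
    print(n,c[:,:2].tolist(),c.mean(0),[np.linalg.norm(c[i]-c[i-1]) for i in range(4)])
d=C[0]-C[1];d+=C[3]-C[2];print("yaw carr",np.degrees(np.arctan2(-d[0],d[1])))
for n,p in dict(c1=(527,129),c2=(556,219),c3=(599,284)).items(): print(n,T(*p,.0520))
print("scene chips",[S(*p,.052) for p in [(253,263),(213,191),(164,145)]])
print("pinhead",T(269,90,.115),"scene",S(504,137,.115),"dowel",T(279,271,.061),S(466,105,.061),'pinbase',S(487,248,.045))
Z=lambda u,v,z:T(u,v,z,4,350,150)
B=np.array([Z(*p,.07) for p in [(160,62),(197,51),(264,251),(224,265)]])
print("scr",B[:,:2],B.mean(0),[np.linalg.norm(B[i]-B[i-1]) for i in range(4)])
d=B[0]-B[3]+B[1]-B[2];print("long dir deg",np.degrees(np.arctan2(d[1],d[0])))
print("bump",Z(178,461,.034))
print("fit", ray(t,271,133,.035),ray(t,149,276,.035),ray(s,383,156,.035),ray(s,300,284,.035))
E
python3 m1.py
```

```text
top [[0.6227933985751379, 0.1597563200590687], [0.6163312144584164, -0.0793873028225835], [0.5166367020823927, -0.07640695548959925], [0.5225811664221338, 0.16228158070496662]] [0.5696 0.0416 0.045 ] [np.float64(0.10024404428402374), np.float64(0.2392309181283228), np.float64(0.09973905086834536), np.float64(0.23876254724514698)]
scene [[0.523028519412425, 0.1633826521017412], [0.5172645278690416, -0.07517021383470866], [0.6167701633655017, -0.07692274308805076], [0.6223570548271102, 0.15869990360934672]] [0.5699 0.0425 0.045 ] [np.float64(0.09943885599236045), np.float64(0.23862249149023237), np.float64(0.09952106738946381), np.float64(0.23568887329038338)]
yaw carr -1.4873191462784423
c1 [ 0.5989 -0.008   0.052 ]
c2 [ 0.5654 -0.0197  0.052 ]
c3 [ 0.5416 -0.0362  0.052 ]
scene chips [array([ 0.601 , -0.0071,  0.052 ]), array([ 0.5669, -0.0182,  0.052 ]), array([ 0.5433, -0.0345,  0.052 ])]
pinhead [0.5984 0.0806 0.115 ] scene [0.5994 0.0819 0.115 ] dowel [0.542  0.0808 0.061 ] [0.5447 0.0823 0.061 ] pinbase [0.6002 0.0817 0.045 ]
scr [[ 0.6284 -0.245 ]
 [ 0.6347 -0.2641]
 [ 0.5326 -0.2971]
 [ 0.5249 -0.2768]] [ 0.5801 -0.2707  0.07  ] [np.float64(0.10828864045333435), np.float64(0.020071000660954783), np.float64(0.10737051942725048), np.float64(0.02174131734967747)]
long dir deg 17.478552134914946
bump [ 0.4254 -0.2634  0.034 ]
fit [0.6994 0.0007 0.035 ] [0.389 0.243 0.035] [0.3844 0.2496 0.035 ] [0.7028 0.0007 0.035 ]
```

```bash
cat > go.py <<'E'
import sys
from rig import *
from h import *
# usage: go.py x y z [heading_deg of tool x]   -> offset cm, rot deg (tool down)
o=get_obs();M=R.from_quat(o["tool_rot"])
a=[float(v) for v in sys.argv[1:]]
d=np.array(a[:3])-o["position"]
print("pos",o["position"],"head",np.degrees(np.arctan2(*M.as_matrix()[:2,0][::-1])),"f",o["ft_force"],"w",o["grip_width"],"t",o["time"],"q",o["q"])
print("offset cm",100*M.inv().apply(d),"dist",np.linalg.norm(d)*100)
if len(a)>3:
    h=np.radians(a[3]);G=np.array([[np.cos(h),np.sin(h),0],[np.sin(h),-np.cos(h),0],[0,0,-1]]).T
    G=np.column_stack([[np.cos(h),np.sin(h),0],[np.sin(h),-np.cos(h),0],[0,0,-1]])
    print("rot deg",np.degrees((M.inv()*R.from_matrix(G)).as_rotvec()))
E
python3 go.py 0.580 -0.2707 0.15 -72.5
```

```text
pos [ 0.1887 -0.5952  0.2218] head -72.42044722703757 f [-0.278   0.0656 -0.1258] w 0.08652241965616879 t 0.15 q [-1.4425  0.5283  1.4336 -0.      1.1814 -0.1785]
offset cm [-19.1084 -47.1038   7.2229] dist 51.34264440376906
rot deg [-0.0154  0.0958  0.0795]
```

Emit:
drive_tool(
  plan=[
    {"offset": [-19.1,-47.1,0],"delta_rot": [0,0,0],"jaw": 6},
    {"offset": [-19.1,-47.1,0],"delta_rot": [0,0,0],"jaw": 6},
    {"offset": [-19.1,-47.1,0],"delta_rot": [0,0,0],"jaw": 6},
    {"offset": [-19.1,-47.1,0],"delta_rot": [0,0,0],"jaw": 6},
    {"offset": [-19.1,-47.1,0],"delta_rot": [0,0,0],"jaw": 6},
    {"offset": [-19.1,-47.1,0],"delta_rot": [0,0,0],"jaw": 6},
    {"offset": [-19.1,-47.1,0],"delta_rot": [0,0,0],"jaw": 6},
    {"offset": [-19.1,-47.1,0],"delta_rot": [0,0,0],"jaw": 6},
  ],
  squeeze=40,
)

```text
time: 0.82
position: [0.4466, -0.3814, 0.2224]
tool_rot: [0.807, -0.591, -0.0, -0.0]
ft_force: [0.7, -0.4, 0.0]
grip_width: 0.0603
```

```bash
python3 go.py 0.580 -0.2707 0.15 -72.5
```

```text
pos [ 0.4466 -0.3814  0.2224] head -72.43340399944859 f [ 0.7206 -0.4259  0.0365] w 0.06026707427124171 t 0.8167 q [-0.897   0.4769  1.5297 -0.      1.1356  0.3672]
offset cm [ -6.5213 -16.0635   7.2358] dist 18.786155257223058
rot deg [0.0113 0.028  0.0666]
```

Emit:
drive_tool(
  plan=[
    {"offset": [-6.5,-16.1,0],"delta_rot": [0,0,0],"jaw": 6},
    {"offset": [-6.5,-16.1,0],"delta_rot": [0,0,0],"jaw": 6},
    {"offset": [-6.5,-16.1,0],"delta_rot": [0,0,0],"jaw": 6},
    {"offset": [-6.5,-16.1,0],"delta_rot": [0,0,0],"jaw": 6},
    {"offset": [-6.5,-16.1,0],"delta_rot": [0,0,0],"jaw": 6},
    {"offset": [-6.5,-16.1,7.2],"delta_rot": [0,0,0],"jaw": 6},
    {"offset": [-6.5,-16.1,7.2],"delta_rot": [0,0,0],"jaw": 6},
    {"offset": [-6.5,-16.1,7.2],"delta_rot": [0,0,0],"jaw": 6},
  ],
)

```text
time: 1.48
position: [0.575, -0.2692, 0.1439]
tool_rot: [0.807, -0.59, -0.007, 0.0]
ft_force: [-0.6, 0.1, -0.8]
grip_width: 0.0598
```

```bash
python3 go.py 0.580 -0.2707 0.035 -72.5
python3 - <<'E'
from rig import *
from h import *
im=camera("wrist"); cv2.imwrite("pics/wrist1.png",im[:,:,::-1])
E
```

```text
pos [ 0.575  -0.2692  0.1439] head -72.36740654912252 f [-0.612   0.1136 -0.8163] w 0.05981954442533136 t 1.4833 q [-0.6135  0.6378  1.4658 -0.0004  1.0523  0.6497]
offset cm [ 0.4124 -0.5261 10.8854] dist 10.905948696232572
rot deg [0.5106 0.6411 0.1354]
```

View pics/wrist1.png

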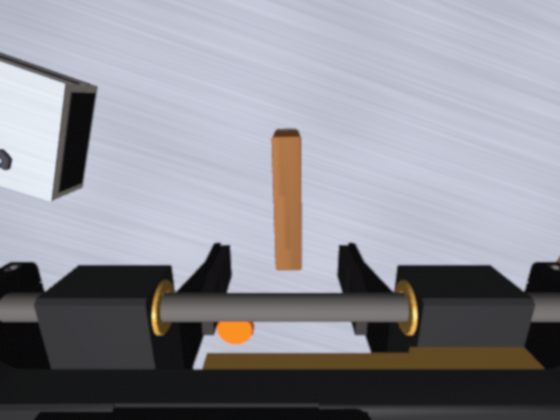

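The wrist view shows the scraper upright between the open fingers. Its top face runs from about (287,137) to (288,270) and the bumper is at (236,330). I'll check its centre from this view.

```bash
python3 - <<'E'
from rig import *
from h import *
c=calibration("wrist");o=get_obs();P=wpose(c,o)
p=[ray(c,*q,.07,P) for q in [(274,137),(300,137),(276,269),(302,269)]]
print(o["position"],p,np.mean(p,0));
E
python3 go.py 0.580 -0.2707 0.035 -72.5
```

```text
[ 0.5766 -0.2707  0.1469] [array([ 0.6305, -0.2452,  0.07  ]), array([ 0.6363, -0.2633,  0.07  ]), array([ 0.5267, -0.2789,  0.07  ]), array([ 0.5334, -0.2997,  0.07  ])] [ 0.5817 -0.2718  0.07  ]
pos [ 0.5766 -0.2707  0.1469] head -72.40639826416383 f [-0.1296 -0.0049  0.2878] w 0.06001014846892908 t 1.5333 q [-0.614   0.6346  1.4622 -0.0001  1.0543  0.6498]
offset cm [ 0.1921 -0.3916 11.1897] dist 11.19821833269187
rot deg [0.3341 0.4271 0.0948]
```

Emit:
drive_tool(
  plan=[
    {"offset": [0.1,-0.3,3.5],"delta_rot": [0,0,0],"jaw": 6},
    {"offset": [0.1,-0.3,7],"delta_rot": [0,0,0],"jaw": 6},
    {"offset": [0.1,-0.3,9.5],"delta_rot": [0,0,0],"jaw": 6},
    {"offset": [0.1,-0.3,11.2],"delta_rot": [0,0,0],"jaw": 6},
    {"offset": [0.1,-0.3,11.2],"delta_rot": [0,0,0],"jaw": 6},
    {"offset": [0.1,-0.3,11.2],"delta_rot": [0,0,0],"jaw": 1.5},
    {"offset": [0.1,-0.3,11.2],"delta_rot": [0,0,0],"jaw": 1.5},
    {"offset": [0.1,-0.3,11.2],"delta_rot": [0,0,0],"jaw": 1.5},
  ],
  squeeze=40,
)

```text
time: 2.2
position: [0.584, -0.2739, 0.0412]
tool_rot: [0.807, -0.591, 0.002, -0.0]
ft_force: [-0.7, 0.6, 0.1]
grip_width: 0.0471
```

Emit:
drive_tool(
  plan=[
    {"offset": [0,0,0],"delta_rot": [0,0,0],"jaw": 1.5},
    {"offset": [0,0,0],"delta_rot": [0,0,0],"jaw": 1.5},
    {"offset": [0,0,0],"delta_rot": [0,0,0],"jaw": 1.5},
    {"offset": [0,0,0],"delta_rot": [0,0,0],"jaw": 1.5},
    {"offset": [0,0,0],"delta_rot": [0,0,0],"jaw": 1.5},
    {"offset": [0,0,0],"delta_rot": [0,0,0],"jaw": 1.5},
    {"offset": [0,0,0],"delta_rot": [0,0,0],"jaw": 1.5},
    {"offset": [0,0,0],"delta_rot": [0,0,0],"jaw": 1.5},
  ],
)

```text
time: 2.87
position: [0.5826, -0.2725, 0.0391]
tool_rot: [0.807, -0.591, 0.0, -0.0]
ft_force: [-0.6, 0.7, 5.6]
grip_width: 0.0218
```

```bash
python3 go.py 0.5705 0.028 0.20 -91.5
```

```text
pos [ 0.5826 -0.2725  0.0391] head -72.42359169836648 f [-0.5842  0.7227  5.613 ] w 0.021804697204939476 t 2.8667 q [-0.611   0.7859  1.5102  0.0002  0.8453  0.6529]
offset cm [-29.0091  -7.9287 -16.0937] dist 34.10868260148965
rot deg [-0.0139 -0.0031 19.0764]
```

Emit:
drive_tool(
  plan=[
    {"offset": [0,0,-2],"delta_rot": [0,0,0],"jaw": 1.5},
    {"offset": [0,0,-5],"delta_rot": [0,0,0],"jaw": 1.5},
    {"offset": [0,0,-8],"delta_rot": [0,0,0],"jaw": 1.5},
    {"offset": [0,0,-11],"delta_rot": [0,0,5],"jaw": 1.5},
    {"offset": [-3,-0.8,-11],"delta_rot": [0,0,10],"jaw": 1.5},
    {"offset": [-6,-1.6,-11],"delta_rot": [0,0,15],"jaw": 1.5},
    {"offset": [-9,-2.5,-11],"delta_rot": [0,0,19.1],"jaw": 1.5},
    {"offset": [-12,-3.3,-11],"delta_rot": [0,0,19.1],"jaw": 1.5},
  ],
)

```text
time: 3.53
position: [0.5771, -0.147, 0.148]
tool_rot: [-0.696, 0.718, 0.0, -0.0]
ft_force: [0.3, 0.1, -1.4]
grip_width: 0.0218
```

```bash
python3 go.py 0.5695 0.026 0.15 -91.5
```

```text
pos [ 0.5771 -0.147   0.148 ] head -91.71660740383922 f [ 0.3391  0.1415 -1.3693] w 0.021831481329063752 t 3.5333 q [-0.437   0.5811  1.578   0.0001  0.9833  1.1637]
offset cm [-17.2743   1.2783  -0.1972] dist 17.322693854700226
rot deg [ 0.0356  0.0187 -0.2166]
```

Emit:
drive_tool(
  plan=[
    {"offset": [-3.5,0.3,0],"delta_rot": [0,0,0],"jaw": 1.5},
    {"offset": [-7,0.6,0],"delta_rot": [0,0,0],"jaw": 1.5},
    {"offset": [-10.5,0.9,0],"delta_rot": [0,0,0],"jaw": 1.5},
    {"offset": [-13.5,1.1,0],"delta_rot": [0,0,0],"jaw": 1.5},
    {"offset": [-15.5,1.2,0],"delta_rot": [0,0,0],"jaw": 1.5},
    {"offset": [-17,1.2,0],"delta_rot": [0,0,0],"jaw": 1.5},
    {"offset": [-17,1.2,0],"delta_rot": [0,0,0],"jaw": 1.5},
    {"offset": [-17,1.2,0],"delta_rot": [0,0,0],"jaw": 1.5},
  ],
)

```text
time: 4.2
position: [0.5698, 0.0227, 0.1479]
tool_rot: [-0.698, 0.716, 0.0, -0.0]
ft_force: [-0.9, -0.2, -2.2]
grip_width: 0.022
```

```bash
python3 - <<'E'
from rig import *
from h import *
for n in ["scene","wrist"]:
    im=camera(n)[:,:,::-1]
    if n=="scene": im=cv2.resize(im[170:280,215:395],None,fx=4.4,fy=4.4,interpolation=cv2.INTER_CUBIC)
    cv2.imwrite(f"pics/{n}2.png",im)
E
python3 go.py 0.5695 0.026 0.0855 -91.5
```

```text
pos [0.5702 0.0213 0.1481] head -91.53848178126066 f [ 0.4976  0.0473 -1.5709] w 0.021841872564189464 t 4.3 q [-0.1581  0.552   1.642  -0.0006  0.9479  1.4399]
offset cm [-0.4697  0.078   6.2623] dist 6.28033767366592
rot deg [ 0.0242 -0.0268 -0.0385]
```

View pics/scene2.png

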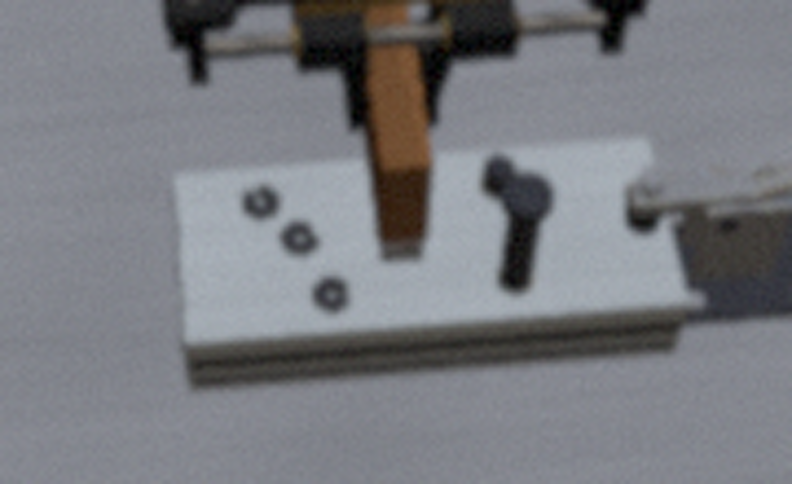

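View pics/wrist2.png

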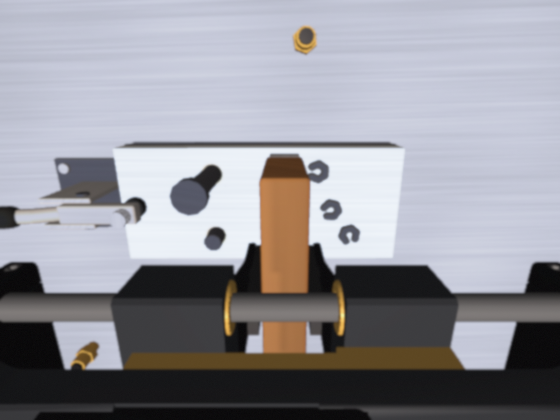

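The scene view shows the scraper upright, its end at about (400,250), between the chips (left, 260–330) and the pin (515,290). The wrist view confirms the gap on both sides, so I'll lower it to about 2 mm above the carriage.

Emit:
drive_tool(
  plan=[
    {"offset": [-0.3,0,2.5],"delta_rot": [0,0,0],"jaw": 1.5},
    {"offset": [-0.3,0,4.5],"delta_rot": [0,0,0],"jaw": 1.5},
    {"offset": [-0.3,0,5.5],"delta_rot": [0,0,0],"jaw": 1.5},
    {"offset": [-0.3,0,6.0],"delta_rot": [0,0,0],"jaw": 1.5},
    {"offset": [-0.3,0,6.2],"delta_rot": [0,0,0],"jaw": 1.5},
    {"offset": [-0.3,0,6.2],"delta_rot": [0,0,0],"jaw": 1.5},
    {"offset": [-0.3,0,6.2],"delta_rot": [0,0,0],"jaw": 1.5},
    {"offset": [-0.3,0,6.2],"delta_rot": [0,0,0],"jaw": 1.5},
  ],
)

```text
time: 4.97
position: [0.5711, 0.0248, 0.0875]
tool_rot: [-0.698, 0.716, -0.001, 0.001]
ft_force: [-0.4, -0.2, -0.6]
grip_width: 0.0212
```

```bash
python3 - <<'E'
from rig import *
from h import *
for n in ["scene"]:
    im=camera(n)[:,:,::-1]
    if n=="scene": im=cv2.resize(im[170:280,215:395],None,fx=4.4,fy=4.4,interpolation=cv2.INTER_CUBIC)
    cv2.imwrite(f"pics/{n}3.png",im)
E
python3 go.py 0.567 -0.10 0.0855 -91.5
```

```text
pos [0.571  0.0249 0.0875] head -91.52474540321174 f [-0.5815  0.2087 -1.3252] w 0.021680714264735213 t 5.0167 q [-0.1518  0.6438  1.6819  0.      0.8138  1.4456]
offset cm [12.4981  0.0699  0.2044] dist 12.499920484908518
rot deg [-0.1174 -0.0146 -0.0247]
```

View pics/scene3.png

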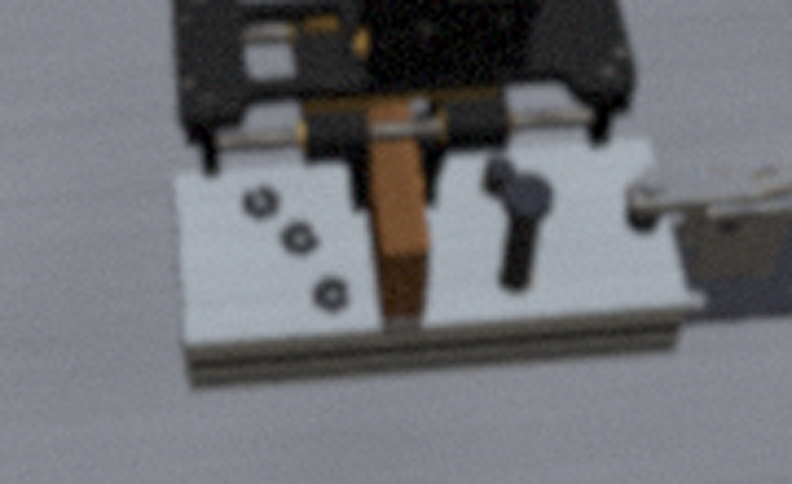

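The scraper sits just above the carriage top, clear of the pin. I'll lower it 1.5 mm and push toward -y at about 0.12 m/s.

Emit:
drive_tool(
  plan=[
    {"offset": [0,0,0.15],"delta_rot": [0,0,0],"jaw": 1.5},
    {"offset": [0.6,0,0.17],"delta_rot": [0,0,0],"jaw": 1.5},
    {"offset": [1.4,0,0.17],"delta_rot": [0,0,0],"jaw": 1.5},
    {"offset": [2.2,0,0.17],"delta_rot": [0,0,0],"jaw": 1.5},
    {"offset": [3.1,0,0.17],"delta_rot": [0,0,0],"jaw": 1.5},
    {"offset": [4.0,0,0.17],"delta_rot": [0,0,0],"jaw": 1.5},
    {"offset": [4.9,0,0.17],"delta_rot": [0,0,0],"jaw": 1.5},
    {"offset": [5.8,0,0.17],"delta_rot": [0,0,0],"jaw": 1.5},
  ],
)

```text
time: 5.68
position: [0.5687, -0.0341, 0.0848]
tool_rot: [-0.697, 0.717, 0.0, 0.0]
ft_force: [-0.1, 0.1, -1.4]
grip_width: 0.0217
```

Emit:
drive_tool(
  plan=[
    {"offset": [0.9,0,0],"delta_rot": [0,0,0],"jaw": 1.5},
    {"offset": [1.8,0,0],"delta_rot": [0,0,0],"jaw": 1.5},
    {"offset": [2.7,0,0],"delta_rot": [0,0,0],"jaw": 1.5},
    {"offset": [3.6,0,0],"delta_rot": [0,0,0],"jaw": 1.5},
    {"offset": [4.5,0,0],"delta_rot": [0,0,0],"jaw": 1.5},
    {"offset": [5.3,0,0],"delta_rot": [0,0,0],"jaw": 1.5},
    {"offset": [6.1,0,0],"delta_rot": [0,0,0],"jaw": 1.5},
    {"offset": [6.9,0,0],"delta_rot": [0,0,0],"jaw": 1.5},
  ],
)

```text
time: 6.35
position: [0.5668, -0.1026, 0.0848]
tool_rot: [-0.698, 0.716, 0.0, -0.0]
ft_force: [0.4, 0.0, -1.5]
grip_width: 0.0218
```

```bash
python3 - <<'E'
from rig import *
from h import *
for n in ["scene","wrist"]:
    im=camera(n)[:,:,::-1]
    if n=="scene": im=cv2.resize(im[170:280,185:365],None,fx=4.4,fy=4.4,interpolation=cv2.INTER_CUBIC)
    cv2.imwrite(f"pics/{n}4.png",im)
E
python3 go.py 0.567 -0.10 0.0855 -91.5
```

```text
pos [ 0.5672 -0.1034  0.0849] head -91.60409823135583 f [ 0.0517 -0.6905 -1.5219] w 0.02186191763160901 t 6.45 q [-0.3739  0.653   1.6694 -0.0003  0.8182  1.2251]
offset cm [-0.3359  0.0325 -0.0574] dist 0.342297090857044
rot deg [-0.0471 -0.03   -0.1041]
```

View pics/scene4.png

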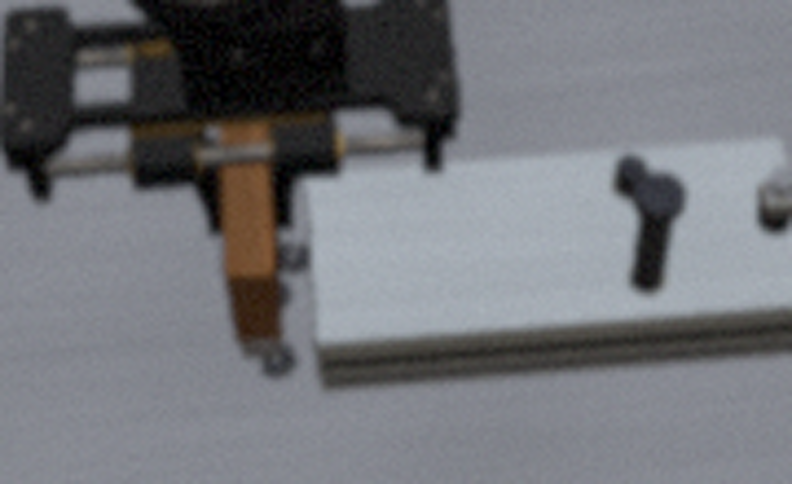

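View pics/wrist4.png

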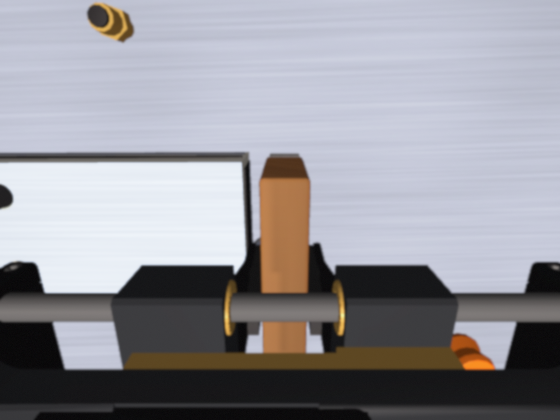

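All three chips are on the bench by the carriage's -y face, at scene-zoom (293,255), (283,295) and (278,360). The top is clear and the pin is still seated at (650,285). Next I carry the scraper away to y ≈ -0.24 and stand it there.

Emit:
drive_tool(
  plan=[
    {"offset": [2,0,0],"delta_rot": [0,0,0],"jaw": 1.5},
    {"offset": [5,-0.2,0],"delta_rot": [0,0,0],"jaw": 1.5},
    {"offset": [8,-0.4,0],"delta_rot": [0,0,0],"jaw": 1.5},
    {"offset": [11,-0.6,0],"delta_rot": [0,0,0],"jaw": 1.5},
    {"offset": [13,-0.6,1.5],"delta_rot": [0,0,0],"jaw": 1.5},
    {"offset": [13.7,-0.6,3],"delta_rot": [0,0,0],"jaw": 1.5},
    {"offset": [13.7,-0.6,4],"delta_rot": [0,0,0],"jaw": 1.5},
    {"offset": [13.7,-0.6,4.2],"delta_rot": [0,0,0],"jaw": 1.5},
  ],
)

```text
time: 7.12
position: [0.5669, -0.2369, 0.04]
tool_rot: [-0.697, 0.717, 0.004, -0.0]
ft_force: [-0.4, 0.5, -2.3]
grip_width: 0.0221
```

Emit:
drive_tool(
  plan=[
    {"offset": [0,0,0],"delta_rot": [0,0,0],"jaw": 1.5},
    {"offset": [0,0,0],"delta_rot": [0,0,0],"jaw": 1.5},
    {"offset": [0,0,0.1],"delta_rot": [0,0,0],"jaw": 1.5},
    {"offset": [0,0,0.2],"delta_rot": [0,0,0],"jaw": 1.5},
    {"offset": [0,0,0.2],"delta_rot": [0,0,0],"jaw": 1.5},
    {"offset": [0,0,0.3],"delta_rot": [0,0,0],"jaw": 1.5},
    {"offset": [0,0,0.3],"delta_rot": [0,0,0],"jaw": 1.5},
    {"offset": [0,0,0.3],"delta_rot": [0,0,0],"jaw": 1.5},
  ],
)

```text
time: 7.78
position: [0.5693, -0.239, 0.04]
tool_rot: [-0.698, 0.716, -0.0, 0.0]
ft_force: [0.4, 0.2, -1.5]
grip_width: 0.0214
```

Emit:
drive_tool(
  plan=[
    {"offset": [0,0,0.05],"delta_rot": [0,0,0],"jaw": 1.5},
    {"offset": [0,0,0.1],"delta_rot": [0,0,0],"jaw": 1.5},
    {"offset": [0,0,0.15],"delta_rot": [0,0,0],"jaw": 1.5},
    {"offset": [0,0,0.15],"delta_rot": [0,0,0],"jaw": 1.5},
    {"offset": [0,0,0.15],"delta_rot": [0,0,0],"jaw": 1.5},
    {"offset": [0,0,0.15],"delta_rot": [0,0,0],"jaw": 1.5},
    {"offset": [0,0,0.15],"delta_rot": [0,0,0],"jaw": 1.5},
    {"offset": [0,0,0.15],"delta_rot": [0,0,0],"jaw": 1.5},
  ],
)

```text
time: 8.45
position: [0.5693, -0.2391, 0.0391]
tool_rot: [-0.698, 0.716, -0.0, 0.0]
ft_force: [-1.4, 0.1, 5.4]
grip_width: 0.0217
```

It's on the bench: the 5.4 N contact force and 39.1 mm TCP height match the values when I gripped it. Releasing and lifting off.

Emit:
drive_tool(
  plan=[
    {"offset": [0,0,0],"delta_rot": [0,0,0],"jaw": 3},
    {"offset": [0,0,0],"delta_rot": [0,0,0],"jaw": 5},
    {"offset": [0,0,0],"delta_rot": [0,0,0],"jaw": 5},
    {"offset": [0,0,0],"delta_rot": [0,0,0],"jaw": 5},
    {"offset": [0,0,0],"delta_rot": [0,0,0],"jaw": 5},
    {"offset": [0,0,-3],"delta_rot": [0,0,0],"jaw": 5},
    {"offset": [0,0,-7],"delta_rot": [0,0,0],"jaw": 5},
    {"offset": [0,0,-11],"delta_rot": [0,0,0],"jaw": 5},
  ],
)

```text
time: 9.12
position: [0.5682, -0.2384, 0.1479]
tool_rot: [-0.698, 0.716, 0.002, -0.0]
ft_force: [0.9, -0.6, 0.0]
grip_width: 0.0497
```

```bash
python3 go.py 0.5992 0.0812 0.18 -91.5
```

```text
pos [ 0.5682 -0.2384  0.1479] head -91.52975923432766 f [ 0.8937 -0.5691  0.0233] w 0.049702084190487536 t 9.1167 q [-0.5784  0.6065  1.5213  0.0001  1.0179  1.0191]
offset cm [-32.0352  -2.2363  -3.1428] dist 32.26658836709695
rot deg [ 0.2003  0.1266 -0.0295]
```

Emit:
drive_tool(
  plan=[
    {"offset": [-1,0,-3],"delta_rot": [0,0,0],"jaw": 5},
    {"offset": [-5,-0.4,-3.5],"delta_rot": [0,0,0],"jaw": 5},
    {"offset": [-9,-0.7,-3.5],"delta_rot": [0,0,0],"jaw": 5},
    {"offset": [-13,-1,-3.5],"delta_rot": [0,0,0],"jaw": 5},
    {"offset": [-17,-1.3,-3.5],"delta_rot": [0,0,0],"jaw": 5},
    {"offset": [-21,-1.6,-3.5],"delta_rot": [0,0,0],"jaw": 5},
    {"offset": [-25,-1.9,-3.5],"delta_rot": [0,0,0],"jaw": 5},
    {"offset": [-28.5,-2.2,-3.5],"delta_rot": [0,0,0],"jaw": 5},
  ],
)

```text
time: 9.78
position: [0.5984, 0.0479, 0.1833]
tool_rot: [-0.698, 0.716, 0.0, 0.0]
ft_force: [-0.0, 0.5, -0.1]
grip_width: 0.0501
```

Emit:
drive_tool(
  plan=[
    {"offset": [-2.5,0,0],"delta_rot": [0,0,0],"jaw": 5},
    {"offset": [-3.5,0,0],"delta_rot": [0,0,0],"jaw": 5},
    {"offset": [-3.5,0,0],"delta_rot": [0,0,0],"jaw": 5},
    {"offset": [-3.5,0,0],"delta_rot": [0,0,0],"jaw": 5},
    {"offset": [-3.5,0,0],"delta_rot": [0,0,0],"jaw": 5},
    {"offset": [-3.5,0,0],"delta_rot": [0,0,0],"jaw": 5},
    {"offset": [-3.5,0,0],"delta_rot": [0,0,0],"jaw": 5},
    {"offset": [-3.5,0,0],"delta_rot": [0,0,0],"jaw": 5},
  ],
)

```text
time: 10.45
position: [0.5998, 0.079, 0.1833]
tool_rot: [-0.697, 0.717, -0.0, -0.0]
ft_force: [1.1, -0.3, -0.5]
grip_width: 0.0497
```

```bash
python3 - <<'E'
from rig import *
from h import *
for n in ["scene","wrist"]:
    im=camera(n)[:,:,::-1]
    if n=="scene": im=cv2.resize(im[170:290,135:385],None,fx=3.2,fy=3.2,interpolation=cv2.INTER_CUBIC)
    cv2.imwrite(f"pics/{n}5.png",im)
E
python3 go.py 0.5992 0.0812 0.055 -91.5
```

```text
pos [0.5998 0.0795 0.1834] head -91.59130918666784 f [ 0.0498 -0.5456 -0.0771] w 0.050148641032679964 t 10.55 q [-0.0528  0.5465  1.5237 -0.0001  1.0714  1.5459]
offset cm [-0.1726  0.0665 12.8362] dist 12.837495432235016
rot deg [ 0.0004 -0.0036 -0.0913]
```

View pics/scene5.png

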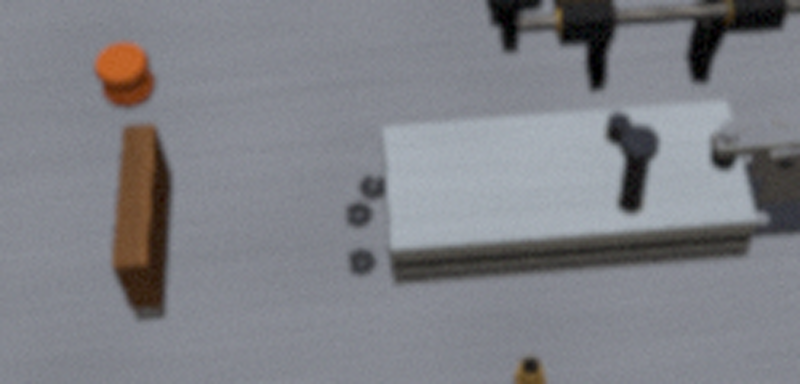

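View pics/wrist5.png

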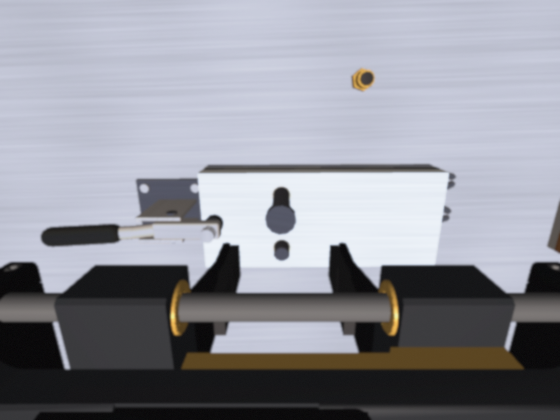

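The scene view shows the scraper upright and released at (140,220), and the three chips on the bench left of the carriage. In the wrist view the pin head is at (281,219). I'll check the pin's position from there.

Run:
```python
from rig import *
from h import *
c=calibration("wrist");o=get_obs();P=wpose(c,o)
print(o["position"],ray(c,281,219,.115,P),"dowel",ray(c,282,255,.061,P));
```

```text
[0.5998 0.0795 0.1834] [0.5984 0.0815 0.115 ] dowel [0.5407 0.0827 0.061 ]
```

Emit:
drive_tool(
  plan=[
    {"offset": [-0.2,0.1,0],"delta_rot": [0,0,0],"jaw": 5},
    {"offset": [-0.2,0.1,3],"delta_rot": [0,0,0],"jaw": 5},
    {"offset": [-0.2,0.1,6],"delta_rot": [0,0,0],"jaw": 5},
    {"offset": [-0.2,0.1,9],"delta_rot": [0,0,0],"jaw": 5},
    {"offset": [-0.2,0.1,11.3],"delta_rot": [0,0,0],"jaw": 5},
    {"offset": [-0.2,0.1,12.6],"delta_rot": [0,0,0],"jaw": 5},
    {"offset": [-0.2,0.1,12.7],"delta_rot": [0,0,0],"jaw": 5},
    {"offset": [-0.2,0.1,12.7],"delta_rot": [0,0,0],"jaw": 5},
  ],
)

```text
time: 11.22
position: [0.5983, 0.0825, 0.0556]
tool_rot: [-0.698, 0.716, 0.001, -0.001]
ft_force: [0.7, -0.4, -0.3]
grip_width: 0.0501
```

```bash
python3 go.py 0.599 0.0815 0.055 -91.5
```

```text
pos [0.5983 0.0825 0.0556] head -91.52082778612566 f [ 0.6562 -0.3777 -0.288 ] w 0.050110311692149904 t 11.2167 q [-0.0479  0.7251  1.6087  0.0001  0.8096  1.5494]
offset cm [ 0.0943 -0.0736  0.0615] dist 0.13450327484280136
rot deg [ 0.106   0.0051 -0.0208]
```

Emit:
drive_tool(
  plan=[
    {"offset": [0.05,-0.05,0],"delta_rot": [0,0,0],"jaw": 3},
    {"offset": [0.05,-0.05,0],"delta_rot": [0,0,0],"jaw": 1},
    {"offset": [0.05,-0.05,0],"delta_rot": [0,0,0],"jaw": 1},
    {"offset": [0.05,-0.05,0],"delta_rot": [0,0,0],"jaw": 1},
    {"offset": [0.05,-0.05,0],"delta_rot": [0,0,0],"jaw": 1},
    {"offset": [0.05,-0.05,0],"delta_rot": [0,0,0],"jaw": 1},
    {"offset": [0.05,-0.05,0],"delta_rot": [0,0,0],"jaw": 1},
    {"offset": [0.05,-0.05,0],"delta_rot": [0,0,0],"jaw": 1},
  ],
  squeeze=45,
)

```text
time: 11.88
position: [0.5995, 0.082, 0.0568]
tool_rot: [-0.698, 0.716, -0.0, 0.0]
ft_force: [1.1, 0.8, 3.3]
grip_width: 0.0152
```

Emit:
drive_tool(
  plan=[
    {"offset": [0,0,0],"delta_rot": [0,0,0],"jaw": 1},
    {"offset": [0,0,0],"delta_rot": [0,0,0],"jaw": 1},
    {"offset": [0,0,-0.5],"delta_rot": [0,0,0],"jaw": 1},
    {"offset": [0,0,-1.2],"delta_rot": [0,0,0],"jaw": 1},
    {"offset": [0,0,-2],"delta_rot": [0,0,0],"jaw": 1},
    {"offset": [0,0,-3],"delta_rot": [0,0,0],"jaw": 1},
    {"offset": [0,0,-4],"delta_rot": [0,0,0],"jaw": 1},
    {"offset": [0,0,-5],"delta_rot": [0,0,0],"jaw": 1},
  ],
)

```text
time: 12.55
position: [0.5989, 0.0818, 0.1075]
tool_rot: [-0.698, 0.716, 0.0, -0.0]
ft_force: [0.1, 0.8, -1.9]
grip_width: 0.015
```

Emit:
drive_tool(
  plan=[
    {"offset": [0,0,-3],"delta_rot": [0,0,0],"jaw": 1},
    {"offset": [0,0,-6.5],"delta_rot": [0,0,0],"jaw": 1},
    {"offset": [0,0,-10],"delta_rot": [0,0,0],"jaw": 1},
    {"offset": [0,0,-13.5],"delta_rot": [0,0,0],"jaw": 1},
    {"offset": [0,0,-17],"delta_rot": [0,0,0],"jaw": 1},
    {"offset": [0,0,-20.5],"delta_rot": [0,0,0],"jaw": 1},
    {"offset": [0,0,-23],"delta_rot": [0,0,0],"jaw": 1},
    {"offset": [0,0,-24],"delta_rot": [0,0,0],"jaw": 1},
  ],
)

```text
time: 13.22
position: [0.6006, 0.0818, 0.3523]
tool_rot: [-0.698, 0.716, -0.003, 0.003]
ft_force: [0.4, 0.1, -1.1]
grip_width: 0.0148
```

Run:
```python
from rig import *
from h import *
o=get_obs();print(o)
im=camera("scene")[:,:,::-1];cv2.imwrite("pics/scene6.png",im)
im=camera("wrist")[:,:,::-1];cv2.imwrite("pics/wrist6.png",im)
```

```text
{'time': 13.2167, 'q': array([-0.0487,  0.3813,  1.3151, -0.0002,  1.4362,  1.5485]), 'joint_velocities': array([-0.0013, -0.0419, -0.1179,  0.0003,  0.2233,  0.0011]), 'joint_torque': array([ -0.0594, -39.5005, -20.1607,   0.0227,   0.0807,  -0.0013]), 'position': array([0.6006, 0.0818, 0.3523]), 'tool_rot': array([-0.6977,  0.7164, -0.0034,  0.003 ]), 'ft_force': array([ 0.3901,  0.1324, -1.0727]), 'moment': array([ 0.0197, -0.0607,  0.0728]), 'grip_width': 0.014824100418741763}
```

View pics/scene6.png

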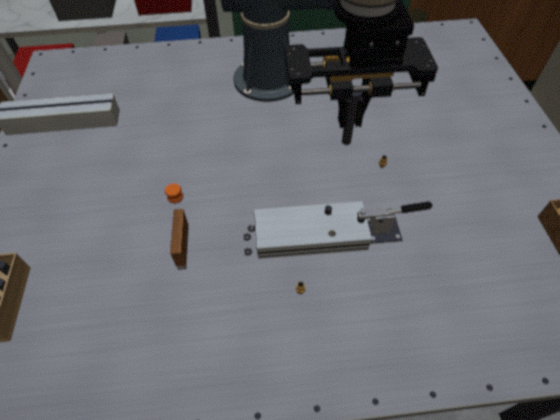

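View pics/wrist6.png

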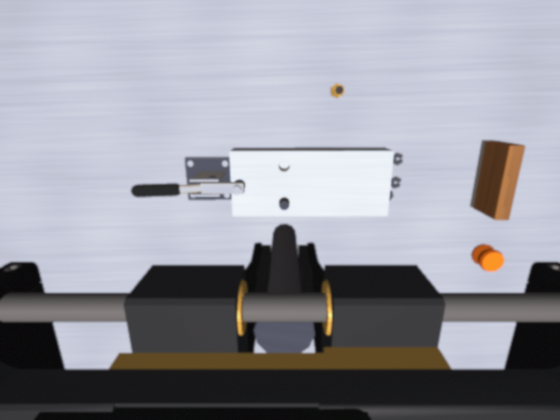

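The pin is out of its bore and held straight in the fingers. The dowel is still in place at scene (328,210), the scraper is upright, and the chips are on the bench. Now I tilt the tool sideways toward -y in stages, watching the joints.

Emit:
drive_tool(
  plan=[
    {"offset": [0.5,0,0],"delta_rot": [0,3,0],"jaw": 1},
    {"offset": [1.5,0,0],"delta_rot": [0,7,0],"jaw": 1},
    {"offset": [2.5,0,0],"delta_rot": [0,12,0],"jaw": 1},
    {"offset": [4,0,0],"delta_rot": [0,17,0],"jaw": 1},
    {"offset": [5.5,0,0],"delta_rot": [0,22,0],"jaw": 1},
    {"offset": [7,0,0],"delta_rot": [0,26,0],"jaw": 1},
    {"offset": [8,0,0],"delta_rot": [0,29,0],"jaw": 1},
    {"offset": [8,0,0],"delta_rot": [0,30,0],"jaw": 1},
  ],
)

```text
time: 13.98
position: [0.5951, 0.0015, 0.3424]
tool_rot: [-0.674, 0.691, -0.178, -0.189]
ft_force: [0.3, -0.4, -1.7]
grip_width: 0.015
```

Run:
```python
from rig import *
from h import *
o=get_obs();M=R.from_quat(o["tool_rot"]).as_matrix();print(o["q"],o["position"],M[:,2],np.degrees(np.arccos(-M[2,2])),o["grip_width"],o["ft_force"])
```

```text
[ 0.072   0.4469  1.3468 -0.5274  1.4343  1.7636] [0.5951 0.0015 0.3424] [-0.0205 -0.5013 -0.865 ] 30.116499948388732 0.015049481140442245 [ 0.2966 -0.3995 -1.668 ]
```

Joint 4 is going negative (-0.53), toward its -1.43 limit. The other direction leaves more room, so I'll reverse and tilt toward +y.

Emit:
drive_tool(
  plan=[
    {"offset": [-0.5,0,-0.3],"delta_rot": [0,-3,0],"jaw": 1},
    {"offset": [-1.5,0,-0.8],"delta_rot": [0,-8,0],"jaw": 1},
    {"offset": [-2.5,0,-1.4],"delta_rot": [0,-13,0],"jaw": 1},
    {"offset": [-3.7,0,-2.1],"delta_rot": [0,-18,0],"jaw": 1},
    {"offset": [-5,0,-2.9],"delta_rot": [0,-23,0],"jaw": 1},
    {"offset": [-6.4,0,-3.7],"delta_rot": [0,-28,0],"jaw": 1},
    {"offset": [-7.8,0,-4.5],"delta_rot": [0,-33,0],"jaw": 1},
    {"offset": [-9.2,0,-5.3],"delta_rot": [0,-38,0],"jaw": 1},
  ],
)

```text
time: 14.65
position: [0.5993, 0.109, 0.3452]
tool_rot: [-0.696, 0.715, 0.051, 0.051]
ft_force: [-0.5, -0.1, -2.0]
grip_width: 0.015
```

```bash
cat > st.py <<'E'
from rig import *
from h import *
o=get_obs();M=R.from_quat(o["tool_rot"]).as_matrix();print(o["q"],o["position"],M[:,2],np.degrees(np.arccos(-M[2,2])),o["grip_width"],o["ft_force"]);print("tool for +y 10cm",M.T@[0,10,0],"+z10",M.T@[0,0,10])
E
python3 st.py
```

```text
[-0.0772  0.3868  1.334   0.1456  1.432   1.4993] [0.5993 0.109  0.3452] [ 0.0015  0.144  -0.9896] 8.278888313726451 0.01500679814052242 [-0.451  -0.1421 -1.9665]
tool for +y 10cm [-9.8922  0.2652  1.4398] +z10 [-1.4397  0.0231 -9.8958]
```

Emit:
drive_tool(
  plan=[
    {"offset": [-0.8,0,0.1],"delta_rot": [0,-5,0],"jaw": 1},
    {"offset": [-1.6,0,0.2],"delta_rot": [0,-10,0],"jaw": 1},
    {"offset": [-2.4,0,0.3],"delta_rot": [0,-15,0],"jaw": 1},
    {"offset": [-3.2,0,0.4],"delta_rot": [0,-20,0],"jaw": 1},
    {"offset": [-4,0,0.5],"delta_rot": [0,-25,0],"jaw": 1},
    {"offset": [-4.8,0,0.6],"delta_rot": [0,-30,0],"jaw": 1},
    {"offset": [-5.6,0,0.7],"delta_rot": [0,-35,0],"jaw": 1},
    {"offset": [-6.4,0,0.8],"delta_rot": [0,-40,0],"jaw": 1},
  ],
)

```text
time: 15.32
position: [0.6013, 0.1725, 0.3462]
tool_rot: [-0.636, 0.655, 0.285, 0.292]
ft_force: [-1.0, 0.6, -1.9]
grip_width: 0.0152
```

```bash
python3 st.py
```

```text
[-0.2792  0.4671  1.4784  0.809   1.5007  1.1295] [0.6013 0.1725 0.3462] [ 0.0194  0.7454 -0.6664] 48.21310934486177 0.015180998707068087 [-0.9903  0.6084 -1.8618]
tool for +y 10cm [-6.6607  0.2755  7.4538] +z10 [-7.4563  0.0174 -6.6636]
```

Emit:
drive_tool(
  plan=[
    {"offset": [-0.4,0,0.5],"delta_rot": [0,-6,0],"jaw": 1},
    {"offset": [-0.9,0,1],"delta_rot": [0,-12,0],"jaw": 1},
    {"offset": [-1.4,0,1.6],"delta_rot": [0,-18,0],"jaw": 1},
    {"offset": [-1.9,0,2.2],"delta_rot": [0,-24,0],"jaw": 1},
    {"offset": [-2.4,0,2.7],"delta_rot": [0,-30,0],"jaw": 1},
    {"offset": [-2.8,0,3.2],"delta_rot": [0,-35,0],"jaw": 1},
    {"offset": [-3.2,0,3.6],"delta_rot": [0,-39,0],"jaw": 1},
    {"offset": [-3.3,0,3.7],"delta_rot": [0,-41,0],"jaw": 1},
  ],
)

```text
time: 15.98
position: [0.6025, 0.2224, 0.3439]
tool_rot: [-0.495, 0.512, 0.491, 0.501]
ft_force: [-0.7, 0.2, -3.0]
grip_width: 0.0151
```

Emit:
drive_tool(
  plan=[
    {"offset": [0,0,0],"delta_rot": [0,0,0],"jaw": 1},
    {"offset": [0,0,0],"delta_rot": [0,0,0],"jaw": 1},
    {"offset": [0,0,0],"delta_rot": [0,0,0],"jaw": 1},
    {"offset": [0,0,0],"delta_rot": [0,0,0],"jaw": 1},
    {"offset": [0,0,0],"delta_rot": [0,0,0],"jaw": 1},
    {"offset": [0,0,0],"delta_rot": [0,0,0],"jaw": 1},
    {"offset": [0,0,0],"delta_rot": [0,0,0],"jaw": 1},
    {"offset": [0,0,0],"delta_rot": [0,0,0],"jaw": 1},
  ],
)

```text
time: 16.65
position: [0.603, 0.222, 0.3474]
tool_rot: [-0.498, 0.511, 0.489, 0.502]
ft_force: [-0.3, -0.0, -1.9]
grip_width: 0.015
```

```bash
python3 st.py
python3 - <<'E'
from rig import *
from h import *
for n in ("scene","top","wrist"): cv2.imwrite(f"pics/{n}7.png",camera(n)[:,:,::-1])
print(get_obs()["joint_velocities"])
E
```

```text
[-0.325   0.7346  1.6219  1.344   1.7672  0.7592] [0.603  0.222  0.3474] [ 0.0266  0.9995 -0.0179] 88.9761471972955 0.014973728215694796 [-0.3337 -0.0438 -1.9154]
tool for +y 10cm [-0.1788  0.2663  9.9949] +z10 [-9.9984 -0.0082 -0.1787]
[ 0.      0.0031  0.0012 -0.0008  0.0008  0.0002]
```

View pics/scene7.png

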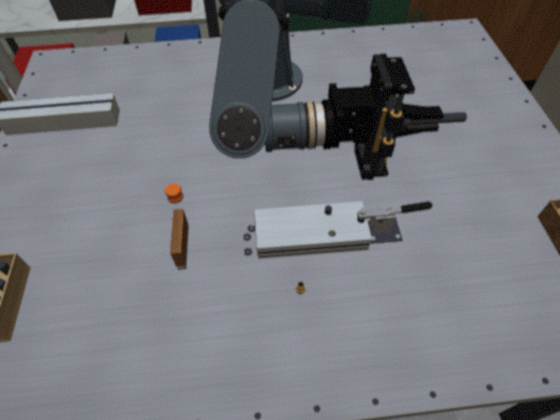

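View pics/top7.png

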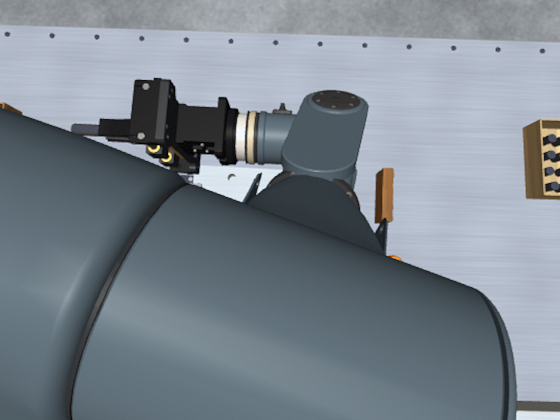

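View pics/wrist7.png

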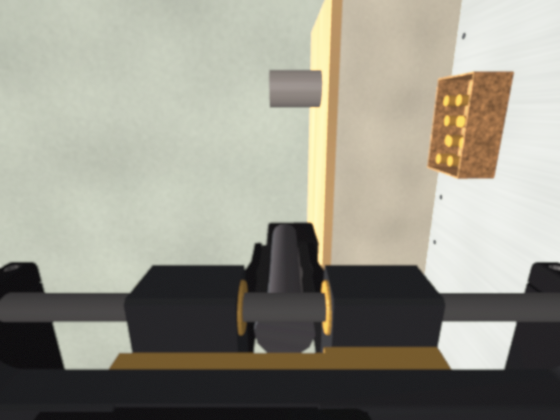

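The pin sticks out level from the fingers, its tip at scene (466,117), and sits in the wrist view just as it did before the turn, so it hasn't slipped. The scraper is upright at (180,238), the chips are on the bench at (248,240), and the bumper, dowel and far fitting are in place. The arm is still, so I'm handing in.

```bash
python3 -c "
from rig import *
print(hand_in())"
```

```text
the job is handed in; nothing more can be done
None
```

I pushed the three chips off the carriage with the scraper and stood it back on the bench at about (0.57, -0.24). I then drew the pivot pin from its bore, turned it level and handed in after about 17 s of the 64 s allowed. No verdict is reported.

**Last checks before handing in:**
- **Pin:** the tool axis was 89° from vertical at a height of about 0.35 m, with joint speeds near zero. The pin sat in the wrist view as it did before the turn, so I saw no slip.
- **Grip reading:** the opening read 15 mm against the pin's 16 mm diameter. It stayed constant, so I took it as a reading offset.
- **Other objects:** the scraper was upright and released, and the chips were on the bench beside the carriage. The dowel, bumper and far fitting looked undisturbed.
- **Not checked:** the near fitting was hidden by the arm in the last views. It looked undisturbed in the scene view just after the pin was drawn, and only the turn to level came after that, with the hand about 0.34 m above the bench.

One correction along the way: I first tilted the pin toward -y, but joint 4 was heading for its limit, so I reversed and levelled it toward +y.

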